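# Lock the inspection cover with the flat driver

### The job

Take the stubby flat driver from its wooden stand, set its blade in the slot of the fastener on the housing's cover and turn the fastener clockwise all the way home in one go: the head sinks as it turns, so keep the blade seated, pressing gently. Nip it up snug against its stop without forcing it, then put the driver back in its stand, upright, and let go. Leave the bushing and the pliers where they are.

Things in the scene. Friction and masses are not known exactly. Their poses are not given: they have to be found in the camera images.
- driver: stubby flat screwdriver, 122 mm long, 120 g, standing blade down in the stand. Origin at the middle of the blade's end edge, z up along its axis. Blade 16 mm wide along x, 2.4 mm thick along y, 12 mm long; 9 mm round shaft; 17 mm diameter shoulder from z = 50 to 58 mm; 30 mm diameter collar from 58 to 62 mm, which rests on the stand; it has 2 mm of side play there and can turn
- driver_grip (a point): middle of the driver's black handle, 92 mm above the blade's end; axes as the driver's. The handle runs 30 mm up and 30 mm down from here and measures 34 mm along x and 26 mm along y: its two broad flats face +y and -y, grip these
- stand_hole0 (a point): centre of the mouth of the hole in the top of the stand, z up. The stand is a fixed beech block 85 x 85 x 66 mm; the round hole is 22 mm in diameter and goes right through. The driver put away has its origin 58 mm below this point
- housing: fixed grey gear housing, 150 mm along x, 112 mm along y, with a flat aluminium cover whose top is 55 mm above the bench. Origin at the centre of its underside. The fastener sits in the cover 30 mm from the middle towards -x, in a dark steel cup ring of 23 mm inner and 33 mm outer diameter, whose top is 60 mm above the bench
- fastener_slot (a point): middle of the floor of the slot in the fastener's head; turns and sinks with the head: x along the slot, y across it, z up. The round steel head is 22 mm in diameter; the slot runs right across it, open at both ends, 4.2 mm wide, 4.5 mm deep, so the blade has 0.1 rad of play each way. Open, the slot lies 0.7 to 1.7 rad anticlockwise of the housing's x axis
- bushing: loose grey steel ring, 42 mm in diameter, 14 mm high, on the bench; origin at the centre of its underside; leave it alone
- pliers: loose blue handled pliers, 60 x 163 x 15 mm, lying on the bench; origin under their middle; leave them alone
- fastener_top (a point): middle of the top face of the head. The head sinks 2.5 mm per rad of clockwise turn and stays where left. It starts 2.6 to 3.4 mm above the cup ring; home is a hard stop, the head flush with the ring, the slot within 0.3 rad of the housing's x axis: just where is known only by feel. Turning takes 0.06 N m; snug is 0.2 N m at the stop for a moment (0.16 to 0.25). 5 to 10 N keep the blade seated
There are look-alikes about, which are no part of the job. What is shaped like the driver but blue, green or pink is not meant.

How it is judged:
By the outcome, as a careful person would: the job done as asked, in the order asked, and still so for the second after the job is handed in, with the robot touching nothing.
It also fails if it takes over 72 s, if anything falls off the work surface, if the arm or the gripper's body presses on something with over 40 N, if the wrist force passes 120 N, or if a joint passes its speed limit or range.

### The arm

A 6-joint arm with a two-finger parallel gripper is mounted at the origin on the work surface; the furniture and walls round the work are solid. World frame = base frame: x ahead of the robot, y to its left, z up, the work surface at z = 0. Lengths are in mm, angles in rad, forces in N, time in s.
With the tool pointing down it reaches from about 350 to 950 mm from the base axis. Payload 17.4 kg.
Tool frame: the origin (TCP) lies midway between the tips of the shut fingers; the grasp point (between the pads) lies env.hold_point_z behind it (env.hold_point_z is the distance from the TCP to the grasp point, in mm); z points along the fingers, y is the direction in which the jaws open and shut (so a half turn about z gives the same grasp; the last joint's range is limited). The gripper opens to 93 mm and grips with 3 to 60 N. Pads are 15 mm wide; open, the fingers measure 128 mm over their backs; the gripper's body (75 mm by 188 mm) begins 65 mm behind the grasp point.
Start: joints at [-1.22, 0.116, 1.442, -0, 1.584, -0.038], TCP at [255.869, -624.631, 218.646] pointing down, gripper open.
Joint ranges: [-2.83, 2.83], [-0.83, 2.19], [0.07, 2.5], [-1.14, 4.28], [0.01, 3], [-2.97, 2.97]. Speed limits (rad/s): [1.89, 1.89, 2.22, 3.14, 3.14, 3.14].

### API

Orientations are given as a unit quaternion [x, y, z, w].
In Python, from station import get_state, get_image, get_calibration, close_job, env gives the robot as it stands.
- The arm moves only by the tool arm_command, never from a script. Its argument "targets" is a list of rows, each a list of 3 entries, a list of its own where there are three numbers: the opening, from 0 (shut) to 1 (fully open), then the shift along the world's x, y, z in mm, then the turn about the world's z in rad. A call has 1 to 20 rows; each row shifts and turns the pose as measured when the row begins; what a row does not reach is not made up. A row lasts 1/8 s, in which the tool goes at most 62.5 mm and 10.7 degrees, less where a joint would pass 70% of its speed; a pose out of reach is approached as far as the arm can. A call is refused whole if a number of a shift passes 62.5 or a number of a turn 0.188, either way. A call with a gripper value outside its range is refused whole. The fingers move at their own pace and stop on an object; the grip force is fixed at half the most. Time passes only in rows, so rows that do not move let the fingers close. It gives the time, the measured TCP pose, the force and the opening at its end, in the units of the state.
- get_state(): the state, without advancing time (a new reading comes with each control period).
- get_image(name): name is "scene" or "top" or "wrist"; returns the picture (384x512x3 uint8, red, green, blue); there is no depth.
- get_calibration(name): a dict with "K" (3x3 intrinsics, pixels), "R" (3x3) and "t" (3): a world point X has camera coordinates R X + t; the wrist camera has in their place "hand_eye" (4x4, takes a point from camera to tool coordinates, whose origin is the TCP and whose axes are the flange's). Camera axes: x right, y down, z forward; pixel columns grow to the right and rows downward; lengths in mm; the calibration is good to about 2 mm. A picture is of the moment at which its call begins: read the wrist's pose just before it. get_calibration takes no time and is no camera call.
- close_job(): hands the job in, once; it reports no verdict.
The state is a dict: "clock": time; "q": joint angles; "qd": joint speeds; "effort": joint torques, N m; "position": TCP position; "tool_rot": TCP orientation; "force": force on the tool from outside, world axes, zero at the start; "wrist_torque": the same for the moment, N m; "grip_width": finger opening in mm.
Only numpy, scipy, OpenCV 4.12 (cv2) and the standard library are available. Lean on these libraries where they do the work, as an engineer would, in place of code of your own. Each camera call takes 0.05 s, during which the arm holds its last target.

## Working session

There is one attempt and no reset: what is moved stays moved. The work goes in short steps, Python scripts to look and compute and a tool call to move; the robot and the scene stay as the last step left them, time stands still between calls to the robot, and variables do not carry over. Pictures are saved under pics/ and viewed, and the job is handed in when it is done.

Besides the shell and the picture viewer there is one more tool, called after "Call:" in YAML: its name, and indented under it one key for each argument. arm_command: Moves the arm, as the interface text tells. Its arguments: {"type":"object","properties":{"targets":{"type":"array"}},"required":["targets"]}

```bash
ls; mkdir -p pics; cat > h.py <<'E'
import numpy as np, cv2
from station import get_state,get_image,get_calibration,env
def save(n,im): cv2.imwrite('pics/'+n+'.png',cv2.cvtColor(im,cv2.COLOR_RGB2BGR))
E
python3 - <<'E'
from h import *
for n in ['scene','top','wrist']:
    print(n,get_calibration(n)); save(n+'0',get_image(n))
print(get_state(), env.hold_point_z, [a for a in dir(env) if a[0]!='_'])
E
```

```text
pics
scene {'K': array([[366.01336327,   0.        , 258.86093394],
       [  0.        , 366.01336327, 192.73016821],
       [  0.        ,   0.        ,   1.        ]]), 'R': array([[ 7.56344947e-01, -6.54172804e-01, -5.12865556e-04],
       [-2.78816077e-01, -3.21653620e-01, -9.04875983e-01],
       [ 5.91780294e-01,  6.84541372e-01, -4.25674985e-01]]), 't': array([-423.24313642,  228.5838942 ,  576.73450373])}
top {'K': array([[429.31756433,   0.        , 258.87745183],
       [  0.        , 429.31756433, 190.24841322],
       [  0.        ,   0.        ,   1.        ]]), 'R': array([[-0.01835784, -0.99977117, -0.01098146],
       [-0.98306646,  0.02005183, -0.18214898],
       [ 0.1823275 ,  0.00745165, -0.98320962]]), 't': array([ -6.80774078, 578.01117771, 868.88678002])}
wrist {'K': array([[312.63781004,   0.        , 252.05953824],
       [  0.        , 312.63781004, 190.44168184],
       [  0.        ,   0.        ,   1.        ]]), 'hand_eye': array([[ 6.99549748e-05, -9.60254077e-01, -2.79127396e-01,
         7.68022906e+01],
       [ 9.99999725e-01,  2.73408414e-04, -6.8
[... 220 characters left out ...]
 0.15, 'q': array([-1.21978538e+00,  1.16396068e-01,  1.44209457e+00,  2.64156238e-05,
        1.58402805e+00, -3.78180120e-02]), 'qd': array([ 0.00015224, -0.00041567, -0.0023024 , -0.00047197, -0.0012263 ,
        0.00050525]), 'effort': array([ 1.17839845e-03, -7.21761274e+01, -6.22951126e+01,  7.81171583e-02,
        2.25671532e-02, -6.24675044e-05]), 'position': array([ 255.82993215, -624.47159646,  218.07181217]), 'tool_rot': array([ 9.81160818e-01,  1.93192223e-01, -5.91660594e-05, -4.59413311e-04]), 'force': array([0.10345378, 0.64211258, 0.633602  ]), 'wrist_torque': array([ 0.00287082, -0.01712853,  0.02270262]), 'grip_width': 92.84546133681214} 18.8 ['MotionError', 'hold_point_z']
```

View pics/scene0.png

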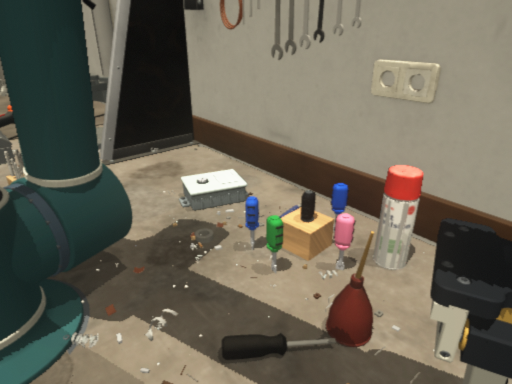

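View pics/top0.png

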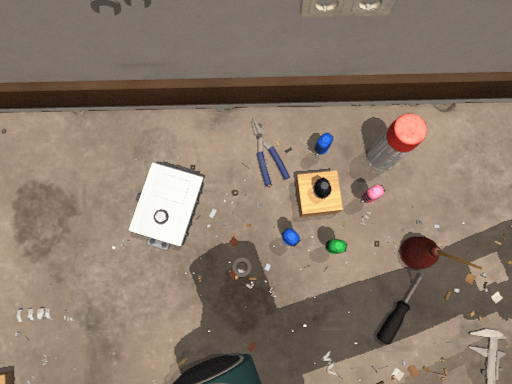

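View pics/wrist0.png

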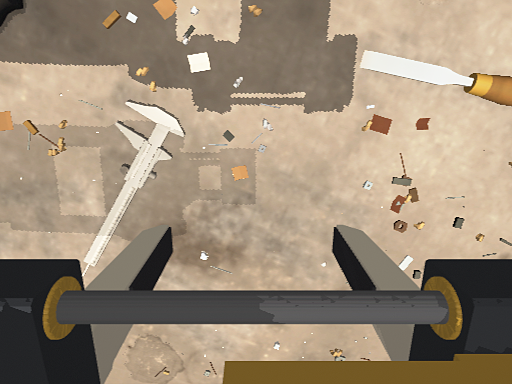

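```bash
cat >> h.py <<'E'
def ray(n,uv,st=None):
    c=get_calibration(n);K=c['K']
    d=np.linalg.inv(K)@np.array([uv[0],uv[1],1.])
    if n=='wrist':
        from scipy.spatial.transform import Rotation as Ro
        R=Ro.from_quat(st['tool_rot']).as_matrix();H=c['hand_eye']
        return R@H[:3,3]+st['position'],R@H[:3,:3]@d
    return -c['R'].T@c['t'],c['R'].T@d
def plane(n,uv,z,st=None):
    o,d=ray(n,uv,st);return o+d*(z-o[2])/d[2]
def tri(rs):
    A=np.zeros((3,3));b=np.zeros(3)
    for o,d in rs:
        d=d/np.linalg.norm(d);P=np.eye(3)-np.outer(d,d);A+=P;b+=P@o
    X=np.linalg.solve(A,b)
    e=[np.linalg.norm((np.eye(3)-np.outer(d,d)/(d@d))@(X-o)) for o,d in rs]
    return X,e
def proj(n,X,st=None):
    c=get_calibration(n)
    if n=='wrist':
        from scipy.spatial.transform import Rotation as Ro
        R=Ro.from_quat(st['tool_rot']).as_matrix();H=c['hand_eye']
        p=H[:3,:3].T@(R.T@(np.array(X)-st['position'])-H[:3,3])
    else: p=c['R']@np.array(X)+c['t']
    p=c['K']@p;return p[:2]/p[2]
E
python3 - <<'E'
from h import *
t=cv2.imread('pics/top0.png');s=cv2.imread('pics/scene0.png')
a=cv2.resize(t[130:270,120:220],None,fx=4,fy=4,interpolation=2)
b=cv2.resize(t[150:240,270:360],None,fx=4.4,fy=4.4,interpolation=2)
cv2.imwrite('pics/a.png',a);
c=cv2.resize(s[160:215,170:255],None,fx=4.6,fy=4.6,interpolation=2)
d=cv2.resize(s[180:270,260:350],None,fx=4.4,fy=4.4,interpolation=2)
cv2.imwrite('pics/bd.png',np.hstack([b,d]));cv2.imwrite('pics/c.png',c)
for uv,z in [((161,216),60),((322,187),122),((319,172),66)]: print(plane('top',uv,z))
E
```

```text
[525.37310726 189.73573046  60.        ]
[ 568.98333609 -143.83710836  122.        ]
[ 612.2852519  -146.88005845   66.        ]
```

View pics/bd.png

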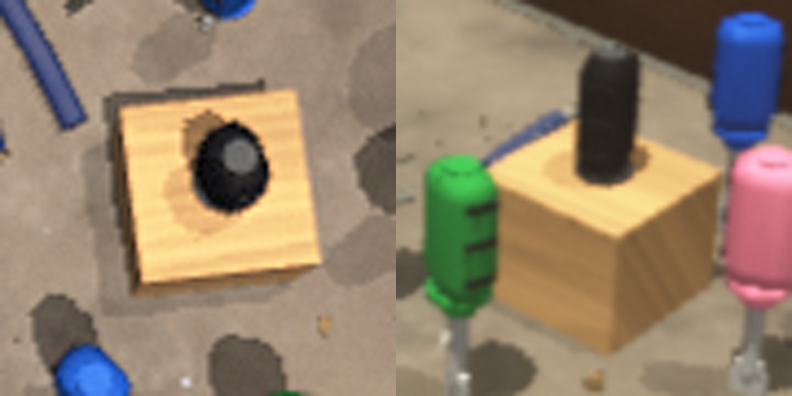

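View pics/a.png

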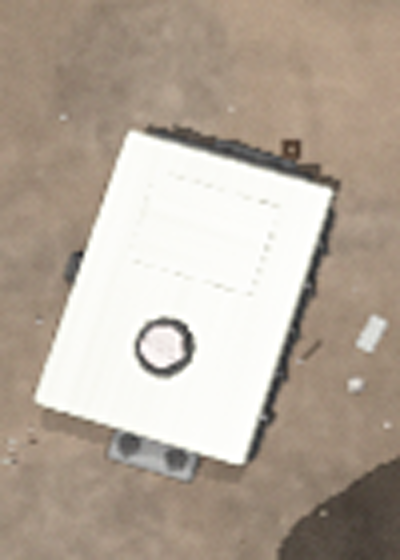

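View pics/c.png

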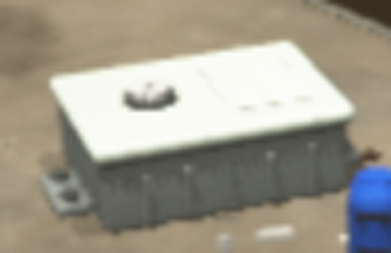

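```bash
python3 - <<'E'
from h import *
np.set_printoptions(precision=1,suppress=True)
def T(a,b): print(tri([ray('top',a),ray('scene',b)]))
B=lambda x,y:(270+x/4.4,150+y/4.4); D=lambda x,y:(260+x/4.4,180+y/4.4)
print('handle top');T(B(240,155),D(608-396,50))
print('stand R-near',);T(B(320,263),D(615-396,240))
print('stand R-far');T(B(297,90),D(720-396,175))
for c in [(297,90),(320,263),(137,285),(118,105)]: print(plane('top',B(*c),66))
print('center',np.mean([plane('top',B(*c),66) for c in [(297,90),(320,263),(137,285),(118,105)]],0))
A=lambda x,y:(120+x/4,130+y/4);C=lambda x,y:(170+x/4.6,160+y/4.6)
print('housing')
T(A(38,403),C(52,80));T(A(245,465),C(97,160));T(A(332,188),C(352,115));T(A(132,130),C(290,42))
cs=[plane('top',A(*c),55) for c in [(38,403),(245,465),(332,188),(132,130)]];print(np.array(cs),np.mean(cs,0))
print('fast');T(A(164,346),C(150,95)); print(plane('top',A(164,346),60))
print('can top');T((407,132),(404,178)); print(plane('top',(378,160),0))
print('blue r'); T((325,140),(341,186));print('pink');T((377,190),(344,216))
print('green');T((342,245),(274,218));print('blue l');T((292,236),(252,199))
print('dropper',tri([ray('top',(480,264)),ray('scene',(372,234))]))
E
```

```text
handle top
(array([ 569.4, -146.6,  132.7]), [np.float64(1.2741636577648865), np.float64(1.2741636577649536)])
stand R-near
(array([ 529.3, -192.1,   65.8]), [np.float64(1.1869857052571144), np.float64(1.1869857052570019)])
stand R-far
(array([ 613.7, -185.2,   65.6]), [np.float64(1.6581828843619792), np.float64(1.658182884362097)])
[ 614.8 -186.4   66. ]
[ 530.2 -192.9   66. ]
[ 521.4 -105.5   66. ]
[609.2 -99.5  66. ]
center [ 568.9 -146.1   66. ]
housing
(array([495.7, 256.7,  56. ]), [np.float64(0.22890335584536653), np.float64(0.2289033558454521)])
(array([461. , 147.7,  52.3]), [np.float64(0.6314140518944931), np.float64(0.6314140518944635)])
(array([608. , 103.7,  51.7]), [np.float64(2.0205817302034133), np.float64(2.020581730203448)])
(array([642.6, 211.1,  56.4]), [np.float64(0.6465119229444688), np.float64(0.646511922944438)])
[[496.  256.9  55. ]
 [461.3 146.9  55. ]
 [608.9 102.   55. ]
 [643.5 211.1  55. ]] [552.4 179.2  55. ]
fast
(array([523.7, 190.2,  59.9]), [np.float64(0.7649858096230017), np.float64(0.7649858096228276)])
[524.3 189.7  60. ]
can top
(array([ 658.7, -298.7,  186.1]), [np.float64(0.4829693306022579), np.float64(0.48296933060226344)])
[ 652.7 -292.4    0. ]
blue r
(array([ 666.9, -155. ,  118.7]), [np.float64(0.31183743884428655), np.float64(0.31183743884423276)])
pink
(array([ 558.4, -249.7,  122. ]), [np.float64(3.216279234113328), np.float64(3.21627923411334)])
green
(array([ 450.8, -174.2,  125.1]), [np.float64(3.9121110758998943), np.float64(3.912111075899885)])
blue l
(array([472.5, -80.7, 121.6]), [np.float64(0.9270566295546311), np.float64(0.9270566295544119)])
dropper (array([ 411.1, -393.6,  209. ]), [np.float64(2.3847351936850223), np.float64(2.384735193685112)])
```

Call:
arm_command:
  targets:
    - [1, [0, 10, 40], 0]
    - [1, [30, 45, 20], 0]
    - [1, [31, 48, 0], 0]
    - [1, [31, 48, 0], 0]
    - [1, [31, 48, 0], 0]
    - [1, [31, 48, 0], 0]
    - [1, [31, 48, 0], 0]
    - [1, [31, 48, 0], 0]
    - [1, [31, 48, 0], 0]
    - [1, [31, 48, 0], 0]
    - [1, [20, 30, 0], 0]
    - [1, [0, 0, 0], 0]

```text
clock: 1.65
position: [559.1, -138.4, 276.2]
tool_rot: [0.981, 0.192, -0.0, -0.003]
force: [-0.5, -0.5, -0.5]
grip_width: 93.3
```

```bash
python3 - <<'E'
from h import *
st=get_state();im=get_image('wrist');save('w1',im)
np.save('w1.npy',np.r_[st['position'],st['tool_rot']]);print(st['position'],st['tool_rot'])
for X in [(569,-146,66),(569,-146,130)]: print(proj('wrist',X,st))
E
```

```text
[ 559.07270877 -138.3718239   276.16216611] [ 9.81318153e-01  1.92374969e-01 -4.47050734e-04 -2.52055299e-03]
[262.27475238 159.8565652 ]
[263.87409607 171.45586683]
```

View pics/w1.png

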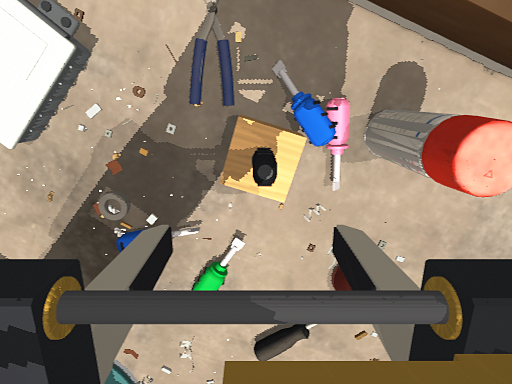

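```bash
python3 - <<'E'
from h import *
save('s1',get_image('scene'));
w=cv2.imread('pics/w1.png');cv2.imwrite('pics/w1c.png',cv2.resize(w[100:220,200:350],None,fx=5,fy=5,interpolation=2))
E
```

```text
(no output)
```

View pics/s1.png

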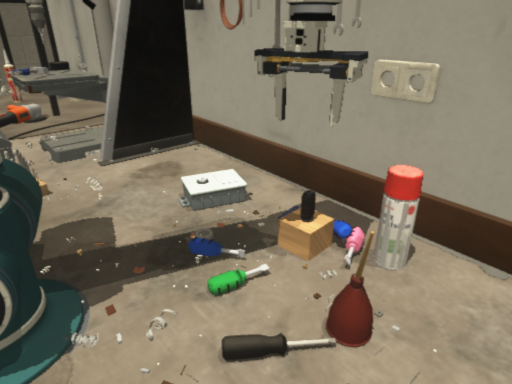

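View pics/w1c.png

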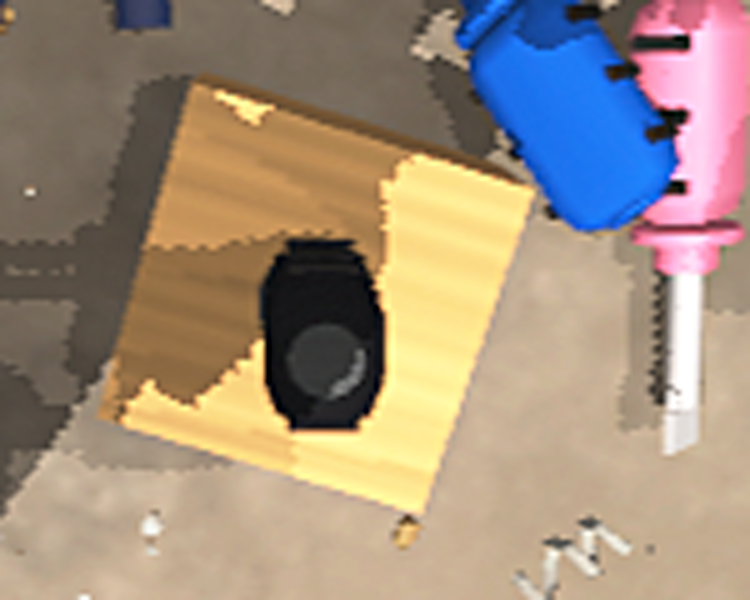

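```bash
python3 - <<'E'
from h import *
np.set_printoptions(precision=1,suppress=True)
v=np.load('w1.npy');st=dict(position=v[:3],tool_rot=v[3:])
W=lambda x,y:(200+x/5-.4,100+y/5-.4)
print(plane('wrist',W(325,360),130,st), tri([ray('wrist',W(325,360),st),ray('scene',(260+212/4.4,180+50/4.4))]))
cs=[plane('wrist',W(*c),66,st) for c in [(193,82),(533,187),(425,515),(105,415)]];print(np.array(cs),np.mean(cs,0))
w=cv2.imread('pics/w1.png');m=(w.max(2)<60).astype(np.uint8)
n,l,s,c=cv2.connectedComponentsWithStats(m[130:200,240:290])
i=1+np.argmax(s[1:,4]);print(s[i],c[i])
for r in range(130,200,3):
    x=np.where(l[r-130]==i)[0]
    if len(x):
        e=[plane('wrist',(240+q,r),115,st) for q in (x[0]-.5,x[-1]+.5)]
        print(r,240+x[0],240+x[-1],np.array(e)[:,:2].ravel(),np.linalg.norm(e[0]-e[1]))
E
```

```text
[ 569.1 -146.7  130. ] (array([ 569.2, -146. ,  132.2]), [np.float64(0.6310722394438621), np.float64(0.6310722394439712)])
[[ 606.3  -99.8   66. ]
 [ 614.3 -183.8   66. ]
 [ 529.1 -193.3   66. ]
 [ 522.9 -109.1   66. ]] [ 568.2 -146.5   66. ]
[ 12  18  25  38 752] [23.7 36.2]
148 257 270 [ 586.3 -130.8  591.9 -144.4] 14.667972615956987
151 255 272 [ 582.6 -130.1  589.8 -147.6] 18.90952710324499
154 254 273 [ 579.3 -130.3  587.2 -149.8] 21.0672284893306
157 252 273 [ 575.5 -129.6  584.3 -151.1] 23.23747398637315
160 252 274 [ 572.5 -130.8  581.8 -153.3] 24.359112563480387
163 252 276 [ 569.5 -132.   579.6 -156.6] 26.5482513254358
166 253 276 [ 566.9 -134.2  576.6 -157.9] 25.555290983003303
169 253 276 [ 563.9 -135.5  573.6 -159.2] 25.625124907313445
172 253 276 [ 560.9 -136.7  570.6 -160.5] 25.695341630536223
175 253 275 [ 557.8 -137.9  567.2 -160.8] 24.692837691630594
178 254 274 [ 555.2 -140.2  563.7 -161.1] 22.60775446775367
181 255 273 [ 552.5 -142.5  560.3 -161.4] 20.51114951300657
184 258 270 [ 550.6 -146.7  556.  -159.8] 14.072826398250955
```

Call:
arm_command:
  targets:
    - [1, [10, -8, -40], 0]
    - [1, [0, 0, -40], 0]
    - [1, [0, 0, -40], 0]
    - [1, [0, 0, 0], 0]

```text
clock: 2.25
position: [566.1, -153.0, 154.4]
tool_rot: [0.982, 0.189, 0.0, -0.001]
force: [0.1, -0.3, 0.6]
grip_width: 92.9
```

```bash
python3 - <<'E'
from h import *
np.set_printoptions(precision=4,suppress=True)
st=get_state();im=get_image('wrist');save('w2',im);print(st['position'],st['tool_rot'],st['q'])
print(plane('wrist',(0,0),130,st)*0,proj('wrist',(569,-146.5,130),st),proj('wrist',(569,-146.5,66),st))
cv2.imwrite('pics/w2c.png',cv2.resize(cv2.cvtColor(im,4)[120:300,180:360],None,fx=3.3,fy=3.3,interpolation=2))
E
```

```text
[ 566.1163 -152.9999  154.4225] [ 0.982   0.1888  0.0002 -0.0015] [-0.3089 -0.0514  1.7173  0.0028  1.4768  0.8818]
[0. 0. 0.] [245.1441 214.7159] [247.0215 188.0077]
```

View pics/w2c.png

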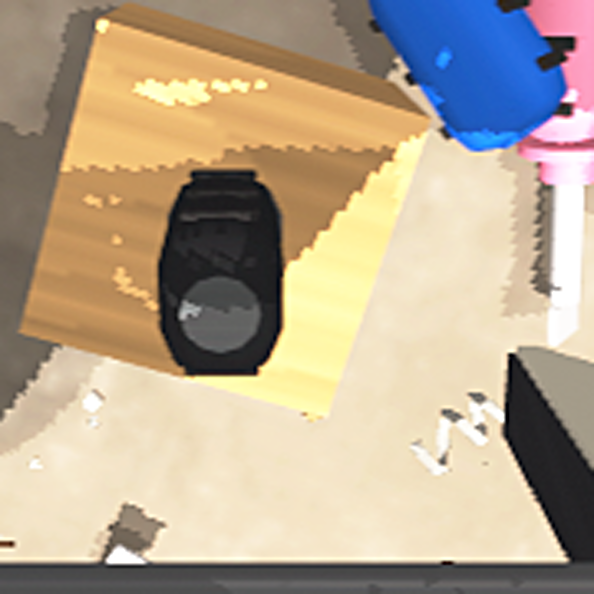

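Call:
arm_command:
  targets:
    - [1, [3, 7, 0], 0]
    - [1, [0, 0, 0], 0]

```text
clock: 2.55
position: [571.2, -146.8, 161.0]
tool_rot: [0.982, 0.188, 0.004, 0.0]
force: [0.5, -0.2, -0.3]
grip_width: 93.1
```

Call:
arm_command:
  targets:
    - [1, [0, 0, 0], 0]
    - [1, [0, 0, 0], 0]

```text
clock: 2.8
position: [571.8, -146.8, 162.8]
tool_rot: [0.982, 0.189, 0.005, 0.001]
force: [-0.1, -0.2, -0.5]
grip_width: 92.9
```

Call:
arm_command:
  targets:
    - [1, [0, 0, 0], 0]

```text
clock: 2.92
position: [571.8, -146.8, 163.0]
tool_rot: [0.982, 0.189, 0.005, 0.001]
force: [-0.1, 0.5, -1.0]
grip_width: 92.8
```

Call:
arm_command:
  targets:
    - [1, [-1.5, 0.3, -10], 0]
    - [1, [-1.3, 0, -18], 0]
    - [1, [0, 0, -18], 0]
    - [1, [0, 0, -18], 0]
    - [1, [0, 0, -10], 0]
    - [1, [0, 0, -4], 0]
    - [1, [0, 0, 0], 0]
    - [1, [0, 0, 0], 0]

```text
clock: 3.92
position: [568.1, -146.3, 78.1]
tool_rot: [0.982, 0.189, 0.004, 0.001]
force: [-0.5, -1.2, -0.2]
grip_width: 92.9
```

Call:
arm_command:
  targets:
    - [1, [0.8, 0, 3], 0]
    - [1, [0, 0, 0], 0]
    - [0, [0, 0, 0], 0]
    - [0, [0, 0, 0], 0]
    - [0, [0, 0, 0], 0]
    - [0, [0, 0, 0], 0]
    - [0, [0, 0, 0], 0]
    - [0, [0, 0, 0], 0]

```text
clock: 4.92
position: [569.4, -146.4, 82.4]
tool_rot: [0.982, 0.189, 0.005, 0.001]
force: [1.1, -0.2, 0.9]
grip_width: 37.6
```

```bash
python3 - <<'E'
from h import *
st=get_state();print(st);save('w3',get_image('wrist'))
E
```

```text
{'clock': 4.925, 'q': array([-0.29652208, -0.00824972,  1.79513105,  0.0027752 ,  1.34581501,
        0.89427697]), 'qd': array([-1.39830673e-03, -8.40599751e-04,  2.92080314e-05,  2.76784557e-04,
       -2.65390963e-05, -1.03823788e-03]), 'effort': array([-2.27217461e-03, -5.83974552e+01, -5.90890360e+01,  7.17259850e-02,
       -9.38908104e-02,  5.19873956e-04]), 'position': array([ 569.37796817, -146.44290766,   82.43657571]), 'tool_rot': array([9.82051156e-01, 1.88557437e-01, 4.56506032e-03, 8.82858635e-04]), 'force': array([ 1.11793643, -0.16791988,  0.8981057 ]), 'wrist_torque': array([-0.03041992,  0.0549273 ,  0.00955246]), 'grip_width': 37.64564065032387}
```

View pics/w3.png

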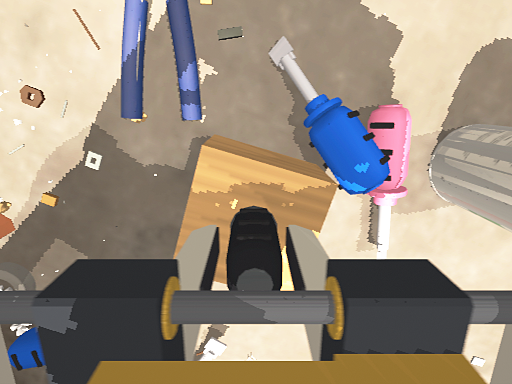

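Call:
arm_command:
  targets:
    - [0, [0, 0, 0], 0]
    - [0, [0, 0, 0], 0]
    - [0, [0, 0, 0], 0]
    - [0, [0, 0, 0], 0]

```text
clock: 5.48
position: [569.4, -146.5, 82.5]
tool_rot: [0.982, 0.189, 0.005, 0.001]
force: [0.1, 0.4, 1.3]
grip_width: 26.2
```

```bash
python3 - <<'E'
from h import *
st=get_state();print({k:np.round(v,4) for k,v in st.items()})
E
```

```text
{'clock': np.float64(5.475), 'q': array([-0.2966, -0.0082,  1.7951,  0.0027,  1.3458,  0.8944]), 'qd': array([ 0.0001, -0.0014,  0.0008,  0.0004, -0.0009,  0.0006]), 'effort': array([ 3.56000e-02, -5.83863e+01, -5.90672e+01,  7.41000e-02,
       -8.70000e-02,  1.00000e-04]), 'position': array([ 569.4022, -146.4815,   82.4612]), 'tool_rot': array([9.821e-01, 1.885e-01, 4.600e-03, 9.000e-04]), 'force': array([0.1181, 0.3566, 1.2519]), 'wrist_torque': array([-0.0318,  0.0065,  0.0451]), 'grip_width': np.float64(26.1753)}
```

Call:
arm_command:
  targets:
    - [0, [0, 0, 5], 0]
    - [0, [0, 0, 10], 0]
    - [0, [0, 0, 15], 0]
    - [0, [0, 0, 20], 0]
    - [0, [0, 0, 20], 0]
    - [0, [0, 0, 15], 0]
    - [0, [0, 0, 10], 0]
    - [0, [0, 0, 3], 0]
    - [0, [0, 0, 0], 0]
    - [0, [0, 0, 0], 0]

```text
clock: 6.72
position: [569.3, -146.4, 188.2]
tool_rot: [0.982, 0.189, 0.005, 0.001]
force: [0.3, -0.0, -1.2]
grip_width: 25.8
```

Call:
arm_command:
  targets:
    - [0, [-5, 15, 0], 0]
    - [0, [-10, 30, 0], 0]
    - [0, [-15, 45, 0], 0]
    - [0, [-15, 45, 0], 0]
    - [0, [-15, 45, 0], 0]
    - [0, [-15, 45, 0], 0]
    - [0, [-12, 35, 0], 0]
    - [0, [-8, 25, 0], 0]
    - [0, [-5, 15, 0], 0]
    - [0, [-2, 7, 0], 0]
    - [0, [0, 0, 0], 0]
    - [0, [0, 0, 0], 0]

```text
clock: 8.22
position: [457.4, 174.1, 184.1]
tool_rot: [0.982, 0.189, 0.003, -0.0]
force: [-0.3, -0.6, -1.7]
grip_width: 25.8
```

```bash
python3 - <<'E'
from h import *
st=get_state();im=get_image('wrist');save('w4',im);print({k:np.round(v,4) for k,v in st.items()})
np.save('w4.npy',np.r_[st['position'],st['tool_rot']])
print(proj('wrist',(524,190,60),st))
E
```

```text
{'clock': np.float64(8.225), 'q': array([ 3.1180e-01, -2.9100e-01,  1.8781e+00, -4.0000e-04,  1.5489e+00,
        1.5029e+00]), 'qd': array([-0.0037,  0.0003,  0.0001, -0.0009,  0.0003, -0.0011]), 'effort': array([ 7.52000e-01, -3.85779e+01, -6.29352e+01,  5.35000e-02,
       -1.01200e-01,  2.94000e-02]), 'position': array([457.3588, 174.0545, 184.1113]), 'tool_rot': array([ 9.820e-01,  1.887e-01,  2.800e-03, -1.000e-04]), 'force': array([-0.3253, -0.6364, -1.721 ]), 'wrist_torque': array([-0.0141,  0.0019, -0.0032]), 'grip_width': np.float64(25.794)}
[263.46959318 110.75971365]
```

View pics/w4.png

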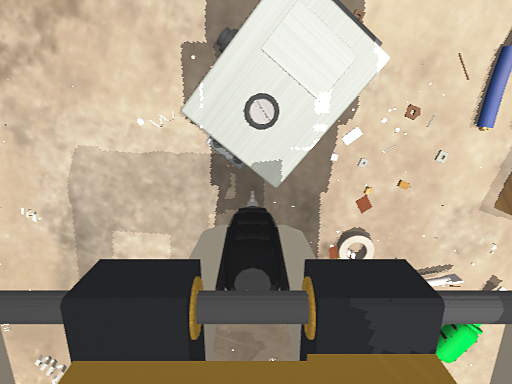

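```bash
python3 - <<'E'
from h import *
im=cv2.imread('pics/w4.png')
cv2.imwrite('pics/w4c.png',np.hstack([cv2.resize(im[85:137,236:288],None,fx=7.6,fy=7.6,interpolation=2),cv2.resize(im[180:220,232:272],None,fx=9.9,fy=9.9,interpolation=2)[:395]]))
E
```

```text
(no output)
```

View pics/w4c.png

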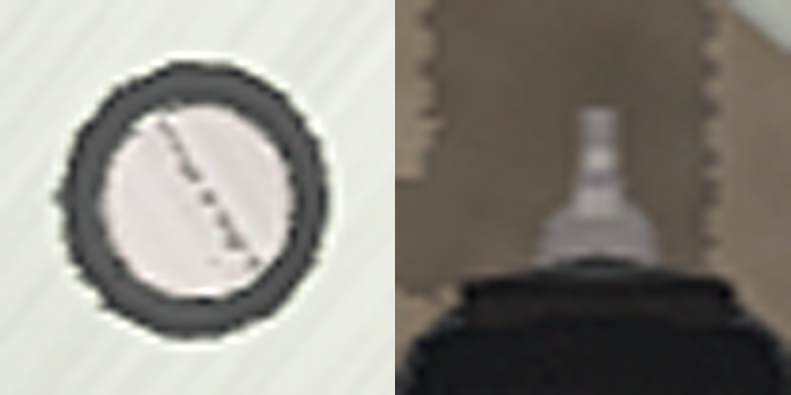

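```bash
cat > fa.py <<'E'
from h import *
def analyze(png,npy,z=60,r=22):
    v=np.load(npy);st=dict(position=v[:3],tool_rot=v[3:])
    im=cv2.imread(png);p=proj('wrist',(524,190,60),st);u,w=map(int,p)
    g=cv2.cvtColor(im,6)
    sub=g[w-r:w+r,u-r:u+r]
    m=(sub<120).astype(np.uint8)
    cs,_=cv2.findContours(m,cv2.RETR_EXTERNAL,cv2.CHAIN_APPROX_NONE)
    c=max(cs,key=cv2.contourArea);el=cv2.fitEllipse(c)
    ctr=(el[0][0]+u-r,el[0][1]+w-r)
    return st,im,g,ctr,el
if __name__=='__main__':
    import sys
    st,im,g,c,el=analyze(sys.argv[1],sys.argv[2],r=int(sys.argv[3]));print(c,el[1],plane('wrist',c,60,st))
E
python3 fa.py pics/w4.png w4.npy 24
python3 - <<'E'
from fa import *
st=analyze('pics/w4.png','w4.npy',r=24)[0]
q=lambda x,y:plane('wrist',(236+x/7.6-.4,85+y/7.6-.4),62,st)
d=q(162,115)-q(255,265);print(d,np.arctan2(d[1],d[0]))
from scipy.spatial.transform import Rotation as R
tx=R.from_quat(st['tool_rot']).as_matrix();print(tx, np.arctan2(tx[1,0],tx[0,0]))
print(tri([ray('wrist',(236+199/7.6-.4,85+200/7.6-.4),st),ray('top',(120+164/4-.4,130+346/4-.4))]))
E
```

```text
(261.1701774597168, 110.8167667388916) (33.852874755859375, 35.19756317138672) [523.18626879 191.90451601  60.        ]
[11.74923036 16.63935511  0.        ] 0.955980836831354
[[ 9.28773584e-01  3.70607445e-01  5.45447432e-03]
 [ 3.70606042e-01 -9.28789246e-01  1.30304103e-03]
 [ 5.54897380e-03  8.11231052e-04 -9.99984275e-01]] 0.3796675862338469
(array([524.21471575, 190.91573245,  60.51457101]), [np.float64(1.0079837249931325), np.float64(1.0079837249930064)])
```

Call:
arm_command:
  targets:
    - [0, [5, -6, -4], 0.08]
    - [0, [6, -7, -6], 0.12]
    - [0, [6, -7, -6], 0.12]
    - [0, [5, -6, -4], 0.12]
    - [0, [3, -5, -2], 0.08]
    - [0, [2, -3, 0], 0.04]
    - [0, [0, 0, 0], 0]
    - [0, [0, 0, 0], 0]

```text
clock: 9.28
position: [486.8, 134.3, 161.1]
tool_rot: [0.889, 0.457, 0.002, -0.001]
force: [0.1, -0.4, -1.0]
grip_width: 25.9
```

```bash
python3 - <<'E'
from h import *
st=get_state();im=get_image('wrist');save('w5',im);print({k:np.round(v,4) for k,v in st.items()})
np.save('w5.npy',np.r_[st['position'],st['tool_rot']])
u,v=map(int,proj('wrist',(523.5,191,60),st));print(u,v)
cv2.imwrite('pics/w5c.png',cv2.resize(cv2.cvtColor(im,4)[max(v-28,0):v+28,u-28:u+28],None,fx=10,fy=10,interpolation=2))
E
python3 fa.py pics/w5.png w5.npy 28
```

```text
{'clock': np.float64(9.275), 'q': array([ 0.2169, -0.2435,  1.8773,  0.0029,  1.5038,  0.8383]), 'qd': array([-0.0064,  0.0028, -0.0003, -0.003 , -0.0002,  0.0002]), 'effort': array([ -0.1925, -41.6981, -62.421 ,   0.0656,  -0.0746,  -0.0825]), 'position': array([486.8132, 134.3087, 161.0862]), 'tool_rot': array([ 0.8895,  0.457 ,  0.0023, -0.0009]), 'force': array([ 0.1095, -0.3608, -1.0046]), 'wrist_torque': array([-0.074 , -0.0333,  0.0267]), 'grip_width': np.float64(25.9114)}
249 112
(248.15840339660645, 111.66733741760254) (34.662940979003906, 35.10914611816406) [523.14562795 191.98376093  60.        ]
```

View pics/w5.png

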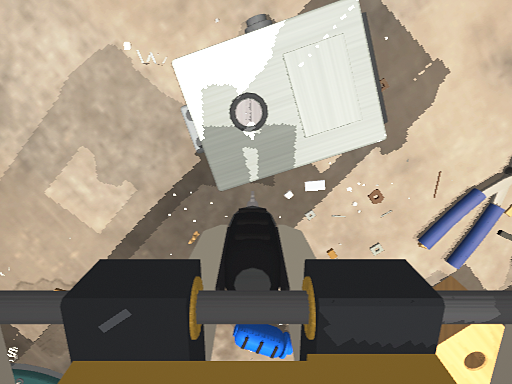

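View pics/w5c.png

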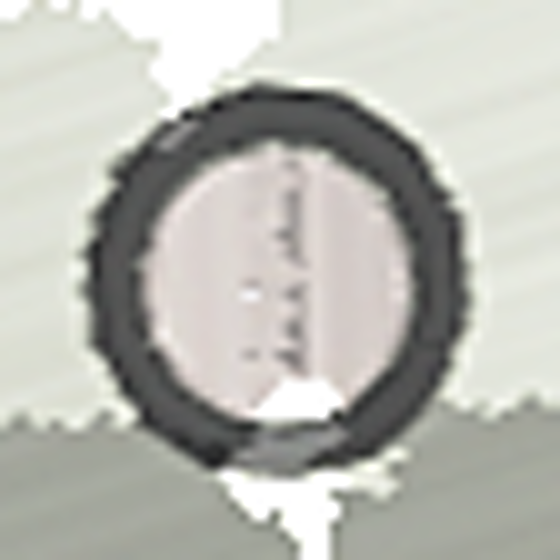

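```bash
python3 - <<'E'
from fa import *
from scipy.spatial.transform import Rotation as R
np.set_printoptions(precision=2,suppress=True)
for f in ('w4','w5'):
    st=analyze(f'pics/{f}.png',f+'.npy',r=28)[0]
    M=R.from_quat(st['tool_rot']).as_matrix()
    tip=st['position']+M@[0,0,74.5];print(f,tip,proj('wrist',tip,st),proj('wrist',tip+M@[8,0,0],st),M[:,2])
q=lambda x,y:plane('wrist',(249-28+x/10-.4,112-28+y/10-.4),62,st)
d=q(293,180)-q(287,360);print(np.arctan2(d[1],d[0]),np.arctan2(M[1,0],M[0,0]))
print(q(278,285))
im=cv2.imread('pics/w5.png')
cv2.imwrite('pics/w5t.png',cv2.resize(im[180:216,232:272],None,fx=12,fy=12,interpolation=0))
E
```

```text
w4 [457.77 174.15 109.61] [253.08 199.13] [253.09 189.6 ] [ 0.01  0.   -1.  ]
w5 [487.06 134.58  86.59] [253.08 199.13] [253.09 189.6 ] [ 0.  0. -1.]
0.9128366630645433 0.9492960760713379
[523.16 191.62  62.  ]
```

View pics/w5t.png

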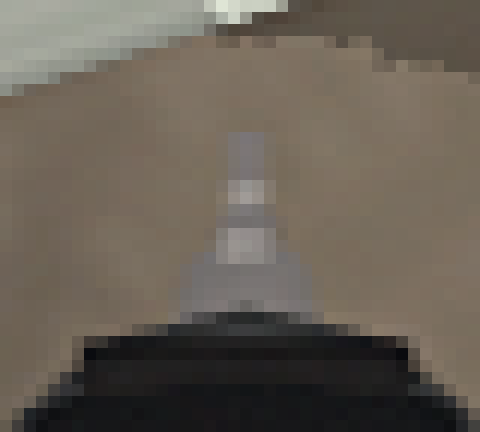

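Call:
arm_command:
  targets:
    - [0, [4, 6, -2], 0]
    - [0, [7, 11, -3], 0]
    - [0, [8, 13, -3], 0]
    - [0, [8, 12, -2], 0]
    - [0, [5, 8, -1], 0]
    - [0, [3, 4, 0], 0]
    - [0, [0, 0, 0], 0]
    - [0, [0, 0, 0], 0]
    - [0, [0, 0, 0], 0]

```text
clock: 10.45
position: [524.2, 193.0, 149.0]
tool_rot: [0.889, 0.457, 0.002, -0.001]
force: [1.0, 0.4, 0.0]
grip_width: 25.5
```

Call:
arm_command:
  targets:
    - [0, [0, -1, -2], 0]
    - [0, [0, 0, -2], 0]
    - [0, [0, 0, 0], 0]
    - [0, [0, 0, 0], 0]

```text
clock: 10.95
position: [524.1, 191.4, 144.9]
tool_rot: [0.89, 0.457, 0.002, -0.001]
force: [0.0, -0.4, -1.3]
grip_width: 25.8
```

```bash
python3 - <<'E'
from h import *
st=get_state();print({k:np.round(v,4) for k,v in st.items()})
t=get_image('top');s=get_image('scene')
cv2.imwrite('pics/x6.png',cv2.cvtColor(np.hstack([cv2.resize(t[190:240,135:185],None,fx=8,fy=8,interpolation=2),cv2.resize(s[160:210,175:225],None,fx=8,fy=8,interpolation=2)]),4))
E
```

```text
{'clock': np.float64(10.95), 'q': array([ 0.3032, -0.1135,  1.7911,  0.0024,  1.4596,  0.9249]), 'qd': array([ 0.0004, -0.0002,  0.0014, -0.0005, -0.0022,  0.0005]), 'effort': array([-3.50000e-02, -5.21202e+01, -6.17329e+01,  6.91000e-02,
       -7.81000e-02, -8.00000e-04]), 'position': array([524.0856, 191.438 , 144.9119]), 'tool_rot': array([ 8.896e-01,  4.568e-01,  2.300e-03, -8.000e-04]), 'force': array([ 0.03  , -0.4395, -1.2518]), 'wrist_torque': array([ 0.0116,  0.0134, -0.0005]), 'grip_width': np.float64(25.7549)}
```

View pics/x6.png

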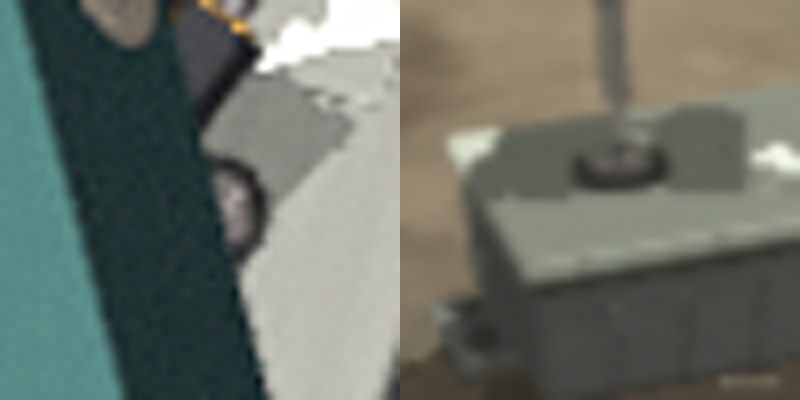

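Call:
arm_command:
  targets:
    - [0, [0, 0.2, -2], 0]
    - [0, [0, 0, -2], 0]
    - [0, [0, 0, -1], 0]
    - [0, [0, 0, 0], 0]

```text
clock: 11.55
position: [524.1, 191.7, 139.4]
tool_rot: [0.89, 0.457, 0.002, -0.001]
force: [-0.7, -1.0, -1.9]
grip_width: 25.9
```

Call:
arm_command:
  targets:
    - [0, [0, 0, -1], 0]
    - [0, [0, 0, 0], 0]

```text
clock: 11.8
position: [524.1, 191.7, 138.4]
tool_rot: [0.89, 0.457, 0.002, -0.001]
force: [-1.0, -0.7, -1.6]
grip_width: 25.9
```

Call:
arm_command:
  targets:
    - [0, [0, 0, -1], 0]
    - [0, [0, 0, 0], 0]

```text
clock: 12.05
position: [524.1, 191.8, 137.4]
tool_rot: [0.89, 0.457, 0.002, -0.001]
force: [-0.2, 0.1, -1.9]
grip_width: 26.0
```

Call:
arm_command:
  targets:
    - [0, [0, 0, -1], 0]
    - [0, [0, 0, 0], 0]

```text
clock: 12.3
position: [524.1, 191.7, 136.4]
tool_rot: [0.89, 0.457, 0.002, -0.001]
force: [0.6, 1.5, -1.6]
grip_width: 26.0
```

Call:
arm_command:
  targets:
    - [0, [0, 0, -0.7], 0]
    - [0, [0, 0, 0], 0]

```text
clock: 12.55
position: [524.1, 191.7, 135.6]
tool_rot: [0.89, 0.457, 0.002, -0.001]
force: [0.4, -0.5, -1.6]
grip_width: 25.9
```

Call:
arm_command:
  targets:
    - [0, [0, 0, -0.7], 0]
    - [0, [0, 0, 0], 0]

```text
clock: 12.8
position: [524.1, 191.7, 134.9]
tool_rot: [0.89, 0.457, 0.002, -0.001]
force: [-0.1, 0.1, -0.8]
grip_width: 25.8
```

Call:
arm_command:
  targets:
    - [0, [0, 0, -0.7], 0]
    - [0, [0, 0, 0], 0]

```text
clock: 13.05
position: [524.1, 191.7, 134.1]
tool_rot: [0.89, 0.457, 0.002, -0.001]
force: [-1.0, -0.6, -1.2]
grip_width: 25.8
```

Call:
arm_command:
  targets:
    - [0, [0, 0, -0.5], 0]
    - [0, [0, 0, 0], 0]

```text
clock: 13.3
position: [524.1, 191.7, 133.6]
tool_rot: [0.89, 0.457, 0.002, -0.001]
force: [0.3, 0.7, -0.9]
grip_width: 25.9
```

Call:
arm_command:
  targets:
    - [0, [0, 0, -0.4], 0]
    - [0, [0, 0, 0], 0]

```text
clock: 13.55
position: [524.1, 191.7, 133.2]
tool_rot: [0.89, 0.457, 0.002, -0.001]
force: [0.7, 0.1, -1.9]
grip_width: 25.4
```

Call:
arm_command:
  targets:
    - [0, [0, 0, -0.4], 0]
    - [0, [0, 0, 0], 0]

```text
clock: 13.8
position: [524.2, 191.8, 133.0]
tool_rot: [0.89, 0.457, 0.002, -0.001]
force: [-0.4, -0.9, -0.4]
grip_width: 25.6
```

Call:
arm_command:
  targets:
    - [0, [0, 0, -0.4], 0]
    - [0, [0, 0, 0], 0]

```text
clock: 14.05
position: [524.2, 191.8, 132.9]
tool_rot: [0.89, 0.457, 0.003, -0.001]
force: [-1.0, -0.3, 0.9]
grip_width: 25.9
```

Call:
arm_command:
  targets:
    - [0, [0, 0, -0.4], 0]
    - [0, [0, 0, 0], 0]

```text
clock: 14.3
position: [524.3, 191.8, 132.9]
tool_rot: [0.89, 0.457, 0.003, -0.001]
force: [-2.1, -0.3, 2.1]
grip_width: 25.9
```

Call:
arm_command:
  targets:
    - [0, [0, 0, -1], 0]

```text
clock: 14.42
position: [524.4, 191.9, 132.4]
tool_rot: [0.89, 0.457, 0.003, -0.001]
force: [-3.0, -1.5, 12.1]
grip_width: 25.9
```

Call:
arm_command:
  targets:
    - [0, [0, 0, -0.5], 0]

```text
clock: 14.55
position: [524.4, 191.9, 132.6]
tool_rot: [0.89, 0.457, 0.003, -0.001]
force: [-5.1, -1.4, 8.6]
grip_width: 26.0
```

Call:
arm_command:
  targets:
    - [0, [-0.3, 0, -0.4], -0.04]
    - [0, [-0.1, 0, -0.5], -0.06]

```text
clock: 14.8
position: [524.4, 192.0, 132.7]
tool_rot: [0.912, 0.411, 0.004, -0.0]
force: [-2.2, 1.3, 6.7]
grip_width: 26.0
```

```bash
cat > sh.py <<'E'
from h import *
np.set_printoptions(precision=3,suppress=True)
st=get_state();t=st['tool_rot']
print(st['clock'],'yaw %.4f'%(2*np.arctan2(t[1],t[0])),st['position'],'F',st['force'],'T',st['wrist_torque'],'q6',st['q'][5],'tilt',t[2:])
E
python3 sh.py
```

```text
14.8 yaw 0.8467 [524.439 192.005 132.695] F [-2.19   1.27   6.662] T [0.07  0.565 0.026] q6 1.0281784128156561 tilt [ 0.004 -0.   ]
```

Call:
arm_command:
  targets:
    - [0, [-0.2, -0.1, -0.5], -0.07]
    - [0, [-0.1, 0, -0.5], -0.07]

```text
clock: 15.05
position: [524.3, 192.2, 132.4]
tool_rot: [0.939, 0.344, 0.005, -0.0]
force: [-2.0, 0.1, 4.9]
grip_width: 25.8
```

```bash
python3 sh.py
```

```text
15.05 yaw 0.7023 [524.336 192.158 132.42 ] F [-2.046  0.05   4.918] T [-0.257  0.474  0.057] q6 1.173415905123402 tilt [ 0.005 -0.   ]
```

Call:
arm_command:
  targets:
    - [0, [-0.1, -0.2, -0.6], -0.08]
    - [0, [-0.1, -0.1, -0.6], -0.08]

```text
clock: 15.3
position: [524.4, 192.0, 132.0]
tool_rot: [0.964, 0.265, 0.005, 0.0]
force: [-2.2, -0.0, 6.3]
grip_width: 26.0
```

```bash
python3 sh.py
```

```text
15.3 yaw 0.5372 [524.378 192.022 131.978] F [-2.219 -0.048  6.27 ] T [-0.062  0.471  0.067] q6 1.3392051355652432 tilt [0.005 0.   ]
```

Call:
arm_command:
  targets:
    - [0, [-0.2, -0.1, -0.55], -0.08]
    - [0, [-0.1, -0.1, -0.55], -0.08]

```text
clock: 15.55
position: [524.4, 192.0, 131.6]
tool_rot: [0.983, 0.185, 0.006, 0.0]
force: [-1.6, -0.1, 5.6]
grip_width: 25.7
```

```bash
python3 sh.py
```

```text
15.55 yaw 0.3719 [524.366 191.995 131.62 ] F [-1.626 -0.052  5.633] T [-0.106  0.435  0.036] q6 1.5055940380067752 tilt [0.006 0.   ]
```

Call:
arm_command:
  targets:
    - [0, [-0.2, -0.1, -0.55], -0.08]
    - [0, [-0.1, -0.1, -0.55], -0.08]

```text
clock: 15.8
position: [524.4, 191.9, 131.2]
tool_rot: [0.995, 0.103, 0.006, 0.001]
force: [-2.0, -0.3, 5.7]
grip_width: 26.0
```

```bash
python3 sh.py
```

```text
15.8 yaw 0.2066 [524.367 191.864 131.173] F [-1.97  -0.275  5.654] T [-0.058  0.472  0.006] q6 1.672018385747773 tilt [0.006 0.001]
```

Call:
arm_command:
  targets:
    - [0, [-0.2, 0, -0.55], -0.08]
    - [0, [-0.1, 0, -0.5], -0.06]

```text
clock: 16.05
position: [524.4, 191.9, 130.8]
tool_rot: [1.0, 0.031, 0.007, 0.001]
force: [-1.8, -0.8, 5.5]
grip_width: 25.6
```

```bash
python3 sh.py
```

```text
16.05 yaw 0.0616 [524.371 191.859 130.829] F [-1.815 -0.807  5.548] T [-0.277  0.523  0.062] q6 1.8183330027306552 tilt [0.007 0.001]
```

Call:
arm_command:
  targets:
    - [0, [-0.2, 0, -0.5], -0.05]

```text
clock: 16.18
position: [524.3, 191.9, 130.7]
tool_rot: [1.0, 0.005, 0.007, 0.001]
force: [-1.1, -0.6, 5.6]
grip_width: 26.0
```

```bash
python3 sh.py
```

```text
16.175 yaw 0.0097 [524.309 191.851 130.678] F [-1.081 -0.587  5.618] T [-0.24   0.414  0.03 ] q6 1.8707404004272994 tilt [0.007 0.001]
```

Call:
arm_command:
  targets:
    - [0, [-0.2, 0, -0.5], -0.05]

```text
clock: 16.3
position: [524.3, 191.8, 130.5]
tool_rot: [1.0, -0.021, 0.007, 0.002]
force: [-1.8, -1.0, 5.3]
grip_width: 26.1
```

```bash
python3 sh.py
```

```text
16.3 yaw -0.0420 [524.288 191.835 130.543] F [-1.76  -1.026  5.338] T [-0.294  0.44   0.044] q6 1.9229592051080955 tilt [0.007 0.002]
```

```bash
cat >> sh.py <<'E'
print('eff6',st['effort'][5])
E
python3 sh.py
```

```text
16.3 yaw -0.0420 [524.288 191.835 130.543] F [-1.76  -1.026  5.338] T [-0.294  0.44   0.044] q6 1.9229592051080955 tilt [0.007 0.002]
eff6 -1.0428575053811073
```

Call:
arm_command:
  targets:
    - [0, [-0.2, 0, -0.45], -0.03]

```text
clock: 16.42
position: [524.2, 191.8, 130.5]
tool_rot: [0.999, -0.037, 0.007, 0.002]
force: [-1.8, -1.1, 5.6]
grip_width: 26.3
```

```bash
python3 sh.py
```

```text
16.425 yaw -0.0733 [524.244 191.827 130.456] F [-1.817 -1.111  5.581] T [-0.186  0.395  0.084] q6 1.954694517261996 tilt [0.007 0.002]
eff6 -0.38543349131941795
```

Call:
arm_command:
  targets:
    - [0, [-0.2, 0, -0.45], -0.03]

```text
clock: 16.55
position: [524.2, 191.8, 130.4]
tool_rot: [0.999, -0.052, 0.008, 0.002]
force: [-1.9, -1.2, 5.6]
grip_width: 25.8
```

```bash
python3 sh.py
```

```text
16.55 yaw -0.1043 [524.172 191.818 130.372] F [-1.856 -1.176  5.614] T [-0.175  0.403  0.036] q6 1.9860810190568237 tilt [0.008 0.002]
eff6 -0.6021077558398247
```

Call:
arm_command:
  targets:
    - [0, [-0.2, 0.1, -0.45], -0.03]

```text
clock: 16.68
position: [524.2, 191.8, 130.3]
tool_rot: [0.998, -0.068, 0.008, 0.002]
force: [-1.7, -1.8, 5.8]
grip_width: 25.4
```

```bash
python3 sh.py
```

```text
16.675 yaw -0.1354 [524.175 191.84  130.301] F [-1.68  -1.849  5.767] T [-0.345  0.469  0.07 ] q6 2.0176014834382654 tilt [0.008 0.002]
eff6 -0.6097177974879742
```

Call:
arm_command:
  targets:
    - [0, [-0.2, 0.1, -0.45], -0.03]

```text
clock: 16.8
position: [524.1, 191.9, 130.2]
tool_rot: [0.997, -0.083, 0.008, 0.002]
force: [-2.4, -1.4, 6.0]
grip_width: 26.0
```

```bash
python3 sh.py
```

```text
16.8 yaw -0.1663 [524.115 191.88  130.203] F [-2.375 -1.383  5.952] T [-0.366  0.422  0.053] q6 2.049141933161949 tilt [0.008 0.002]
eff6 -0.6113632768392563
```

Call:
arm_command:
  targets:
    - [0, [-0.2, 0.1, -0.45], -0.03]

```text
clock: 16.92
position: [524.1, 191.9, 130.2]
tool_rot: [0.995, -0.099, 0.008, 0.002]
force: [-0.6, -1.7, 6.0]
grip_width: 25.8
```

```bash
python3 sh.py
```

```text
16.925 yaw -0.1974 [524.098 191.875 130.159] F [-0.641 -1.685  6.041] T [-0.338  0.426  0.082] q6 2.0807348509445385 tilt [0.008 0.002]
eff6 -0.6117011792957783
```

Call:
arm_command:
  targets:
    - [0, [-0.1, 0.1, -0.45], -0.03]

```text
clock: 17.05
position: [524.1, 191.9, 130.1]
tool_rot: [0.993, -0.114, 0.009, 0.002]
force: [-2.5, -1.3, 6.3]
grip_width: 26.3
```

```bash
python3 sh.py
```

```text
17.05 yaw -0.2284 [524.134 191.901 130.059] F [-2.48  -1.269  6.279] T [-0.359  0.549  0.005] q6 2.1122606138759954 tilt [0.009 0.002]
eff6 -0.6101419217884541
```

Call:
arm_command:
  targets:
    - [0, [-0.1, 0.1, -0.45], -0.03]

```text
clock: 17.18
position: [524.1, 191.9, 130.0]
tool_rot: [0.992, -0.129, 0.009, 0.003]
force: [-2.6, -2.2, 6.2]
grip_width: 25.9
```

```bash
python3 sh.py
```

```text
17.175 yaw -0.2593 [524.121 191.921 130.   ] F [-2.583 -2.242  6.155] T [-0.353  0.577  0.01 ] q6 2.1437514025673186 tilt [0.009 0.003]
eff6 -0.6108271703124046
```

Call:
arm_command:
  targets:
    - [0, [-0.1, 0, -0.45], -0.03]

```text
clock: 17.3
position: [524.1, 191.9, 129.9]
tool_rot: [0.989, -0.145, 0.009, 0.003]
force: [-2.8, -0.8, 5.8]
grip_width: 25.9
```

```bash
python3 sh.py
```

```text
17.3 yaw -0.2904 [524.125 191.854 129.877] F [-2.77  -0.802  5.832] T [-0.191  0.646  0.018] q6 2.17511201878081 tilt [0.009 0.003]
eff6 -0.6057677417993546
```

Call:
arm_command:
  targets:
    - [0, [-0.1, 0, -0.45], -0.03]

```text
clock: 17.42
position: [524.1, 191.8, 129.8]
tool_rot: [0.987, -0.16, 0.009, 0.003]
force: [-2.3, -1.4, 6.0]
grip_width: 25.9
```

```bash
python3 sh.py
```

```text
17.425 yaw -0.3214 [524.11  191.845 129.819] F [-2.295 -1.353  5.971] T [-0.184  0.638  0.104] q6 2.2064190811530615 tilt [0.009 0.003]
eff6 -0.6075273267924786
```

Call:
arm_command:
  targets:
    - [0, [-0.1, 0, -0.45], -0.03]

```text
clock: 17.55
position: [524.1, 191.8, 129.7]
tool_rot: [0.984, -0.175, 0.009, 0.003]
force: [-2.5, -0.3, 5.9]
grip_width: 25.9
```

```bash
python3 sh.py
```

```text
17.55 yaw -0.3524 [524.083 191.832 129.74 ] F [-2.492 -0.297  5.882] T [-0.199  0.627  0.065] q6 2.23778131594009 tilt [0.009 0.003]
eff6 -0.6076427735388279
```

Call:
arm_command:
  targets:
    - [0, [-0.1, 0, -0.43], -0.025]

```text
clock: 17.68
position: [524.1, 191.8, 129.7]
tool_rot: [0.982, -0.188, 0.009, 0.003]
force: [-1.9, -0.5, 6.6]
grip_width: 26.2
```

```bash
python3 sh.py
```

```text
17.675 yaw -0.3782 [524.085 191.837 129.665] F [-1.872 -0.545  6.575] T [-0.226  0.632  0.004] q6 2.263948847533107 tilt [0.009 0.003]
eff6 -0.4420576896518469
```

Call:
arm_command:
  targets:
    - [0, [-0.1, 0, -0.43], -0.025]

```text
clock: 17.8
position: [524.1, 191.9, 129.6]
tool_rot: [0.98, -0.201, 0.01, 0.003]
force: [-2.0, -0.8, 6.4]
grip_width: 26.1
```

```bash
python3 sh.py
```

```text
17.8 yaw -0.4040 [524.052 191.85  129.629] F [-2.034 -0.808  6.406] T [-0.235  0.605  0.099] q6 2.290057462160865 tilt [0.01  0.003]
eff6 -0.4958020895719528
```

Call:
arm_command:
  targets:
    - [0, [-0.1, 0, -0.43], -0.025]

```text
clock: 17.92
position: [524.0, 191.8, 129.6]
tool_rot: [0.977, -0.213, 0.01, 0.003]
force: [-2.8, -0.0, 6.5]
grip_width: 26.2
```

```bash
python3 sh.py
```

```text
17.925 yaw -0.4298 [524.043 191.838 129.559] F [-2.795 -0.007  6.544] T [-0.218  0.649  0.035] q6 2.3161759620534834 tilt [0.01  0.003]
eff6 -0.4838222824037075
```

Call:
arm_command:
  targets:
    - [0, [-0.1, 0, -0.4], -0.01]

```text
clock: 18.05
position: [524.0, 191.9, 129.5]
tool_rot: [0.976, -0.218, 0.01, 0.003]
force: [-2.2, -1.0, 6.8]
grip_width: 25.9
```

```bash
python3 sh.py
```

```text
18.05 yaw -0.4403 [524.026 191.862 129.543] F [-2.199 -0.987  6.803] T [-0.208  0.698  0.044] q6 2.3268381743025928 tilt [0.01  0.003]
eff6 0.029591076308861375
```

Call:
arm_command:
  targets:
    - [0, [-0.1, 0, -0.4], -0.01]

```text
clock: 18.18
position: [524.0, 191.9, 129.5]
tool_rot: [0.975, -0.223, 0.01, 0.003]
force: [-2.6, -0.1, 6.4]
grip_width: 25.4
```

```bash
python3 sh.py
```

```text
18.175 yaw -0.4506 [523.979 191.857 129.54 ] F [-2.625 -0.114  6.442] T [-0.136  0.704  0.102] q6 2.337322735197106 tilt [0.01  0.003]
eff6 -0.11507830582559109
```

Call:
arm_command:
  targets:
    - [0, [-0.1, 0, -0.4], -0.01]

```text
clock: 18.3
position: [524.0, 191.9, 129.5]
tool_rot: [0.974, -0.228, 0.01, 0.003]
force: [-2.4, -0.7, 6.5]
grip_width: 26.0
```

```bash
python3 sh.py
```

```text
18.3 yaw -0.4609 [523.98  191.864 129.543] F [-2.367 -0.68   6.481] T [-0.175  0.692  0.148] q6 2.3477472653649722 tilt [0.01  0.003]
eff6 -0.09942635893821716
```

Call:
arm_command:
  targets:
    - [0, [-0.1, 0, -0.4], -0.01]

```text
clock: 18.42
position: [523.9, 191.9, 129.6]
tool_rot: [0.972, -0.233, 0.01, 0.003]
force: [-2.9, -1.1, 6.5]
grip_width: 26.1
```

```bash
python3 sh.py
```

```text
18.425 yaw -0.4711 [523.947 191.858 129.558] F [-2.876 -1.14   6.529] T [-0.11   0.703  0.18 ] q6 2.3580938184524993 tilt [0.01  0.003]
eff6 -0.08381025167182088
```

Call:
arm_command:
  targets:
    - [0, [-0.1, 0, -0.35], -0.005]

```text
clock: 18.55
position: [523.9, 191.9, 129.6]
tool_rot: [0.972, -0.236, 0.01, 0.003]
force: [-2.7, -0.6, 6.8]
grip_width: 25.8
```

```bash
python3 sh.py
```

```text
18.55 yaw -0.4763 [523.92  191.861 129.566] F [-2.713 -0.573  6.788] T [-0.175  0.658  0.13 ] q6 2.3634236260419965 tilt [0.01  0.003]
eff6 0.08838873356580734
```

Call:
arm_command:
  targets:
    - [0, [0, 0, -0.35], 0]

```text
clock: 18.68
position: [523.9, 191.8, 129.5]
tool_rot: [0.972, -0.236, 0.011, 0.003]
force: [-2.9, -1.4, 6.4]
grip_width: 25.8
```

```bash
python3 sh.py
```

```text
18.675 yaw -0.4762 [523.945 191.85  129.543] F [-2.947 -1.386  6.392] T [-0.205  0.757  0.121] q6 2.3633489369489724 tilt [0.011 0.003]
eff6 0.20053843036293983
```

Call:
arm_command:
  targets:
    - [0, [0, 0, -0.35], 0]

```text
clock: 18.8
position: [524.0, 191.9, 129.6]
tool_rot: [0.972, -0.236, 0.011, 0.003]
force: [-2.1, -0.9, 6.2]
grip_width: 25.8
```

```bash
python3 sh.py|tail -2; python3 sh.py|tail -2
```

```text
18.8 yaw -0.4761 [523.952 191.873 129.572] F [-2.073 -0.942  6.222] T [-0.22   0.739  0.136] q6 2.36325817998923 tilt [0.011 0.003]
eff6 0.14546688180416822
18.8 yaw -0.4761 [523.952 191.873 129.572] F [-2.073 -0.942  6.222] T [-0.22   0.739  0.136] q6 2.36325817998923 tilt [0.011 0.003]
eff6 0.14546688180416822
```

Call:
arm_command:
  targets:
    - [0, [0, 0, -0.35], 0]

```text
clock: 18.92
position: [523.9, 191.9, 129.5]
tool_rot: [0.972, -0.236, 0.011, 0.003]
force: [-2.9, -0.7, 6.1]
grip_width: 25.8
```

```bash
python3 sh.py|tail -2
```

```text
18.925 yaw -0.4759 [523.918 191.88  129.546] F [-2.945 -0.682  6.069] T [-0.182  0.75   0.085] q6 2.3631735718592597 tilt [0.011 0.003]
eff6 0.14364943373948336
```

Call:
arm_command:
  targets:
    - [0, [0, 0, -0.35], -0.008]

```text
clock: 19.05
position: [523.9, 191.8, 129.5]
tool_rot: [0.971, -0.24, 0.011, 0.003]
force: [-3.7, -0.1, 6.7]
grip_width: 25.8
```

```bash
python3 sh.py|tail -2
```

```text
19.05 yaw -0.4840 [523.914 191.85  129.506] F [-3.68  -0.103  6.667] T [-0.192  0.784  0.163] q6 2.371255359397222 tilt [0.011 0.003]
eff6 -0.1038935361430049
```

Call:
arm_command:
  targets:
    - [0, [0, 0, -0.35], -0.008]

```text
clock: 19.18
position: [523.9, 191.9, 129.6]
tool_rot: [0.97, -0.244, 0.011, 0.003]
force: [-2.6, -0.6, 5.7]
grip_width: 25.9
```

```bash
python3 sh.py|tail -2
```

```text
19.175 yaw -0.4920 [523.92  191.878 129.561] F [-2.563 -0.623  5.651] T [-0.131  0.794  0.161] q6 2.3794900158620105 tilt [0.011 0.003]
eff6 -0.00335228891344741
```

Call:
arm_command:
  targets:
    - [0, [0, 0, -0.35], 0]

```text
clock: 19.3
position: [523.9, 191.9, 129.6]
tool_rot: [0.97, -0.244, 0.011, 0.003]
force: [-3.5, -0.8, 5.9]
grip_width: 25.6
```

```bash
python3 sh.py|tail -2
```

```text
19.3 yaw -0.4920 [523.939 191.888 129.557] F [-3.511 -0.763  5.89 ] T [-0.148  0.844  0.103] q6 2.379487774759807 tilt [0.011 0.003]
eff6 0.25808502919971943
```

Call:
arm_command:
  targets:
    - [0, [0, 0, -0.35], 0]

```text
clock: 19.42
position: [523.9, 191.9, 129.6]
tool_rot: [0.97, -0.243, 0.011, 0.003]
force: [-3.1, -1.2, 5.7]
grip_width: 26.5
```

```bash
python3 sh.py|tail -2
```

```text
19.425 yaw -0.4919 [523.912 191.878 129.555] F [-3.142 -1.192  5.719] T [-0.157  0.841  0.191] q6 2.3793806542862033 tilt [0.011 0.003]
eff6 0.173268117941916
```

Call:
arm_command:
  targets:
    - [0, [0, 0, -0.35], -0.01]

```text
clock: 19.55
position: [523.9, 191.9, 129.6]
tool_rot: [0.969, -0.248, 0.011, 0.003]
force: [-3.2, -0.8, 5.5]
grip_width: 25.8
```

```bash
python3 sh.py|tail -2
```

```text
19.55 yaw -0.5018 [523.88  191.896 129.551] F [-3.235 -0.767  5.513] T [-0.14   0.781  0.165] q6 2.3895016640241282 tilt [0.011 0.003]
eff6 -0.13438438531011343
```

Call:
arm_command:
  targets:
    - [0, [0, 0, -0.35], -0.007]

```text
clock: 19.68
position: [523.9, 191.9, 129.5]
tool_rot: [0.968, -0.252, 0.011, 0.003]
force: [-4.2, -0.6, 6.2]
grip_width: 25.5
```

```bash
python3 sh.py|tail -2
```

```text
19.675 yaw -0.5089 [523.876 191.901 129.522] F [-4.209 -0.591  6.185] T [-0.148  0.76   0.236] q6 2.3966913661871545 tilt [0.011 0.003]
eff6 0.08254167158156633
```

Call:
arm_command:
  targets:
    - [0, [0, 0, -0.35], 0]

```text
clock: 19.8
position: [523.9, 191.9, 129.5]
tool_rot: [0.968, -0.252, 0.011, 0.003]
force: [-2.5, -0.1, 6.4]
grip_width: 26.0
```

```bash
python3 sh.py|tail -2
```

```text
19.8 yaw -0.5088 [523.888 191.901 129.537] F [-2.507 -0.09   6.396] T [-0.146  0.749  0.193] q6 2.396643532225188 tilt [0.011 0.003]
eff6 0.2795030828565359
```

Call:
arm_command:
  targets:
    - [0, [0, 0, -0.35], 0]

```text
clock: 19.92
position: [523.9, 191.9, 129.6]
tool_rot: [0.968, -0.252, 0.011, 0.003]
force: [-3.0, -0.3, 7.2]
grip_width: 25.6
```

```bash
python3 sh.py|tail -2
```

```text
19.925 yaw -0.5086 [523.875 191.902 129.556] F [-3.022 -0.282  7.199] T [-0.201  0.827  0.163] q6 2.396493545165717 tilt [0.011 0.003]
eff6 0.20535780116915703
```

Call:
arm_command:
  targets:
    - [0, [0, 0, -0.35], 0]

```text
clock: 20.05
position: [523.9, 191.9, 129.6]
tool_rot: [0.968, -0.251, 0.011, 0.003]
force: [-3.2, -0.8, 6.2]
grip_width: 26.1
```

```bash
python3 sh.py|tail -2
```

```text
20.05 yaw -0.5084 [523.871 191.915 129.55 ] F [-3.231 -0.786  6.19 ] T [-0.154  0.787  0.185] q6 2.396340582313506 tilt [0.011 0.003]
eff6 0.20355673972517252
```

Call:
arm_command:
  targets:
    - [0, [0, 0, 0], 0.05]
    - [0, [0, 0, 0.3], 0.07]
    - [0, [0, 0, 1], 0]
    - [0, [0, 0, 1.5], 0]
    - [0, [0, 0, 2], 0]
    - [0, [0, 0, 2], 0]
    - [0, [0, 0, 0], 0]

```text
clock: 20.92
position: [523.6, 191.8, 136.0]
tool_rot: [0.981, -0.193, 0.011, 0.003]
force: [0.7, -0.1, -1.7]
grip_width: 25.9
```

```bash
python3 sh.py
```

```text
20.925 yaw -0.3890 [523.629 191.818 135.991] F [ 0.673 -0.073 -1.692] T [0.054 0.06  0.032] q6 2.275508501548563 tilt [0.011 0.003]
eff6 0.00638657933450304
```

Call:
arm_command:
  targets:
    - [0, [0, 0, 8], 0]
    - [0, [0, 0, 12], 0]
    - [0, [-8, 4, 12], 0]
    - [0, [-14, 6, 4], 0]
    - [0, [-14, 6, 0], 0]
    - [0, [-12, 5, 0], 0]
    - [0, [-6, 2, 0], 0]
    - [0, [0, 0, 0], 0]
    - [0, [0, 0, 0], 0]

```text
clock: 22.05
position: [465.0, 216.7, 174.8]
tool_rot: [0.981, -0.193, 0.011, 0.002]
force: [-0.1, -0.1, -1.3]
grip_width: 26.1
```

```bash
python3 - <<'E'
from h import *
st=get_state();im=get_image('wrist');save('w7',im);print({k:np.round(v,4) for k,v in st.items()})
np.save('w7.npy',np.r_[st['position'],st['tool_rot']])
u,v=map(int,proj('wrist',(523.5,191,60),st));print(u,v)
a=cv2.resize(cv2.cvtColor(im,4)[max(v-26,0):v+26,u-26:u+26],(390,390),interpolation=2)
b=cv2.resize(cv2.cvtColor(im,4)[175:215,232:272],(390,390),interpolation=2)
cv2.imwrite('pics/w7c.png',np.hstack([a,b]))
from scipy.spatial.transform import Rotation as R
M=R.from_quat(st['tool_rot']).as_matrix();print(M)
E
python3 fa.py pics/w7.png w7.npy 26
```

```text
{'clock': np.float64(22.05), 'q': array([ 0.3961, -0.2383,  1.8509, -0.0164,  1.5132,  2.3561]), 'qd': array([ 0.0023, -0.0012,  0.0027,  0.001 ,  0.0002,  0.001 ]), 'effort': array([ 3.79500e-01, -4.30872e+01, -6.25818e+01, -1.09400e-01,
       -1.22700e-01,  1.83000e-02]), 'position': array([465.0096, 216.7148, 174.7956]), 'tool_rot': array([ 0.9811, -0.193 ,  0.0111,  0.0024]), 'force': array([-0.0528, -0.1454, -1.269 ]), 'wrist_torque': array([0.0868, 0.024 , 0.0069]), 'grip_width': np.float64(26.0949)}
253 117
[[ 9.25284935e-01 -3.78694909e-01  2.09273878e-02]
 [-3.78587762e-01 -9.25521469e-01 -9.01764425e-03]
 [ 2.27836827e-02  4.21037450e-04 -9.99740330e-01]]
(253.21697807312012, 118.13627624511719) (32.03514862060547, 33.95147705078125) [523.39877728 191.38512017  60.        ]
```

View pics/w7c.png

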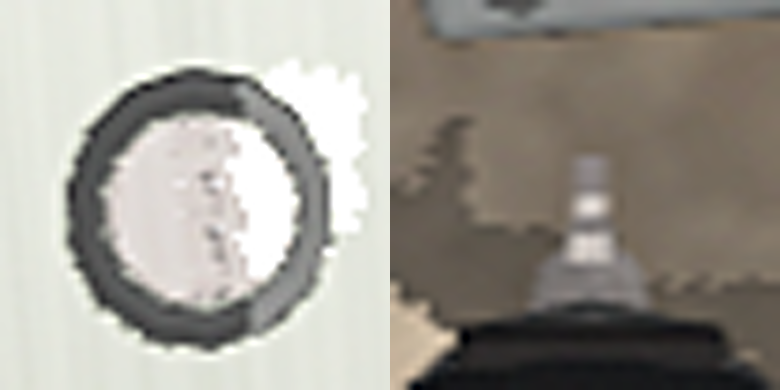

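View pics/w7.png

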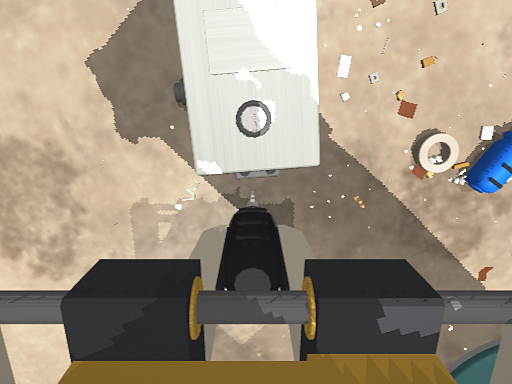

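Call:
arm_command:
  targets:
    - [0, [2, -12, 4], 0]
    - [0, [3, -25, 4], 0]
    - [0, [5, -40, 2], 0]
    - [0, [6, -45, 0], 0]
    - [0, [6, -45, 0], 0]
    - [0, [6, -45, 0], 0]
    - [0, [6, -45, 0], 0]
    - [0, [5, -35, 0], 0]
    - [0, [3, -25, 0], 0]
    - [0, [2, -12, 0], 0]
    - [0, [0, -5, 0], 0]
    - [0, [0, 0, 0], 0]
    - [0, [0, 0, 0], 0]

```text
clock: 23.72
position: [509.1, -135.3, 187.4]
tool_rot: [0.981, -0.195, 0.012, 0.003]
force: [-0.6, 0.2, -1.0]
grip_width: 26.0
```

```bash
python3 - <<'E'
from h import *
st=get_state();im=get_image('wrist');save('w8',im);print({k:np.round(v,4) for k,v in st.items()})
np.save('w8.npy',np.r_[st['position'],st['tool_rot']])
u,v=map(int,proj('wrist',(569,-146.5,66),st));print(u,v)
from scipy.spatial.transform import Rotation as R
M=R.from_quat(st['tool_rot']).as_matrix();print(M)
a=cv2.resize(cv2.cvtColor(im,4)[max(v-60,0):v+60,u-60:u+60],(590,590),interpolation=2);cv2.imwrite('pics/w8c.png',a)
E
```

```text
{'clock': np.float64(23.725), 'q': array([-0.3061, -0.2173,  1.813 , -0.0036,  1.5219,  1.6565]), 'qd': array([ 0.0042, -0.0022, -0.0007,  0.    ,  0.0006,  0.0019]), 'effort': array([-6.60300e-01, -4.43182e+01, -6.30624e+01, -4.06000e-02,
       -2.12700e-01, -1.84000e-02]), 'position': array([ 509.122 , -135.2991,  187.4126]), 'tool_rot': array([ 0.9808, -0.1946,  0.0117,  0.0031]), 'force': array([-0.6343,  0.1518, -1.0421]), 'wrist_torque': array([ 0.1201, -0.0167, -0.0298]), 'grip_width': np.float64(26.0437)}
237 122
[[ 0.92399817 -0.38177518  0.0217969 ]
 [-0.38162956 -0.92425396 -0.01065334]
 [ 0.02421305  0.00152533 -0.99970566]]
```

View pics/w8.png

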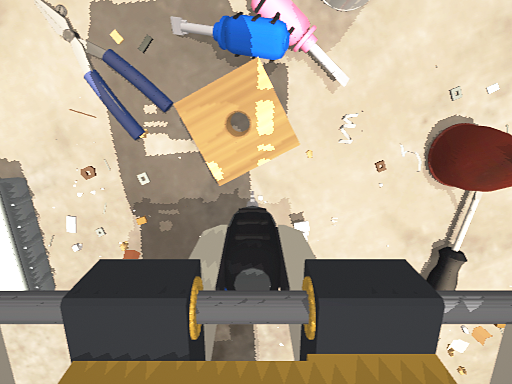

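View pics/w8c.png

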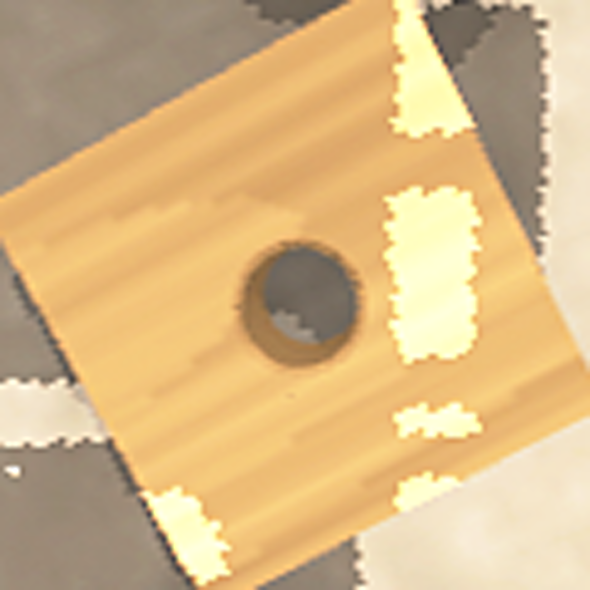

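```bash
python3 - <<'E'
from h import *
np.set_printoptions(precision=2,suppress=True)
from scipy.spatial.transform import Rotation as R
v=np.load('w8.npy');st=dict(position=v[:3],tool_rot=v[3:]);M=R.from_quat(v[3:]).as_matrix()
h=plane('wrist',(177+301/4.917-.4,62+304/4.917-.4),66,st);print('hole',h)
# tip from far corner pixel minus 8mm in tool x
tz=(st['position']+M@[8,0,74.5])[2]
t=plane('wrist',(252.2,190.7),tz,st)-M@[8,0,0];print('tip',t,'rel',t-st['position'])
ax=M@np.array([-.0087,-.0035,1]);print('driver down axis',ax)
rel=(t-st['position'])
# at seat: driver z58 point in hole centre
p58=rel-58*ax; print('collar pt rel TCP',p58,'target TCP for collar',(h-p58), 'for tip entering',h-rel)
im=cv2.imread('pics/w8.png');cv2.imwrite('pics/w8t.png',cv2.resize(im[175:215,232:272],None,fx=10,fy=10,interpolation=0))
E
```

```text
hole [ 568.33 -146.29   66.  ]
tip [ 509.33 -135.91  112.93] rel [  0.2   -0.61 -74.48]
driver down axis [ 0.02 -0.   -1.  ]
collar pt rel TCP [ -0.67  -0.37 -16.48] target TCP for collar [ 569.   -145.93   82.48] for tip entering [ 568.12 -145.69  140.48]
```

View pics/w8t.png

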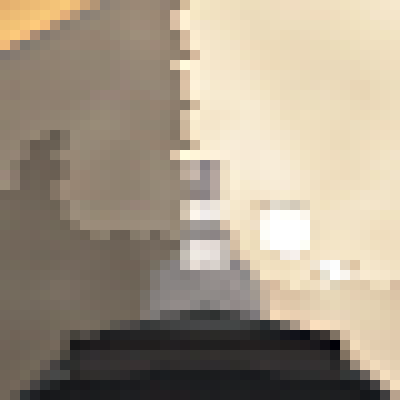

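Call:
arm_command:
  targets:
    - [0, [6, -1, -2], 0]
    - [0, [12, -2, -4], 0]
    - [0, [15, -2.5, -4], 0]
    - [0, [12, -2, -3], 0]
    - [0, [8, -2, -2], 0]
    - [0, [4, -1, 0], 0]
    - [0, [0, 0, 0], 0]
    - [0, [0, 0, 0], 0]
    - [0, [0, 0, 0], 0]

```text
clock: 24.9
position: [570.5, -145.5, 170.9]
tool_rot: [0.981, -0.194, 0.012, 0.003]
force: [0.4, 0.4, -1.1]
grip_width: 26.0
```

Call:
arm_command:
  targets:
    - [0, [-2, -0.4, -3], 0]
    - [0, [0, 0, -5], 0]
    - [0, [0, 0, -5], 0]
    - [0, [0, 0, -5], 0]
    - [0, [0, 0, -3], 0]
    - [0, [0, 0, 0], 0]
    - [0, [0, 0, 0], 0]

```text
clock: 25.78
position: [568.0, -145.9, 148.4]
tool_rot: [0.981, -0.194, 0.011, 0.003]
force: [-0.1, 0.7, -1.4]
grip_width: 25.8
```

Tip is ~8 mm above the mouth; go in gently.

Call:
arm_command:
  targets:
    - [0, [0, 0, -4], 0]
    - [0, [0, 0, -5], 0]
    - [0, [0, 0, -5], 0]
    - [0, [0, 0, -3], 0]
    - [0, [0, 0, 0], 0]
    - [0, [0, 0, 0], 0]

```text
clock: 26.52
position: [568.0, -145.9, 130.2]
tool_rot: [0.981, -0.194, 0.012, 0.003]
force: [-0.3, 0.0, -1.7]
grip_width: 26.3
```

```bash
python3 - <<'E'
from h import *
s=get_image('scene');t=get_image('top')
cv2.imwrite('pics/x9.png',cv2.cvtColor(np.hstack([cv2.resize(t[150:240,270:360],None,fx=4.4,fy=4.4,interpolation=2),cv2.resize(s[180:270,260:350],None,fx=4.4,fy=4.4,interpolation=2)]),4))
E
```

```text
(no output)
```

View pics/x9.png

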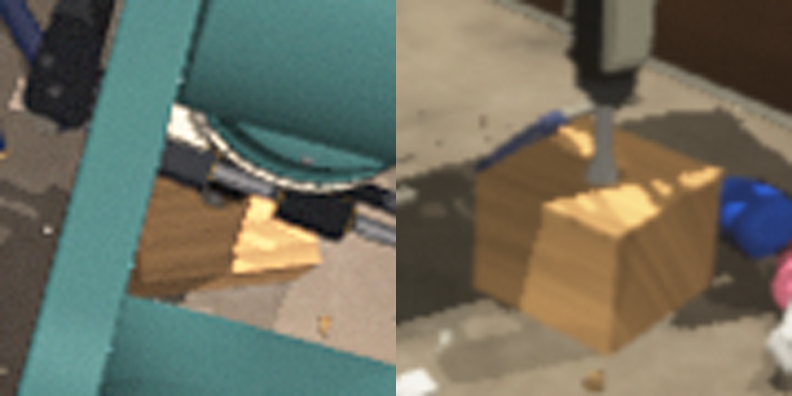

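Call:
arm_command:
  targets:
    - [0, [0.2, 0, -4], 0]
    - [0, [0.2, 0, -6], 0]
    - [0, [0.2, 0, -6], 0]
    - [0, [0.2, 0, -6], 0]
    - [0, [0, 0, -4], 0]
    - [0, [0, 0, 0], 0]
    - [0, [0, 0, 0], 0]

```text
clock: 27.5
position: [568.8, -145.8, 102.1]
tool_rot: [0.981, -0.194, 0.011, 0.003]
force: [-0.3, 0.0, -1.3]
grip_width: 26.1
```

Call:
arm_command:
  targets:
    - [0, [0, 0, -3], 0]
    - [0, [0, 0, -3], 0]
    - [0, [0, 0, -3], 0]
    - [0, [0, 0, -2], 0]
    - [0, [0, 0, 0], 0]
    - [0, [0, 0, 0], 0]

```text
clock: 28.25
position: [568.9, -145.9, 90.7]
tool_rot: [0.981, -0.194, 0.012, 0.003]
force: [0.2, 0.1, -1.0]
grip_width: 25.8
```

Call:
arm_command:
  targets:
    - [0, [0, 0, -2], 0]
    - [0, [0, 0, -2], 0]
    - [0, [0, 0, 0], 0]
    - [0, [0, 0, 0], 0]

```text
clock: 28.75
position: [568.9, -145.9, 86.5]
tool_rot: [0.981, -0.194, 0.012, 0.003]
force: [0.6, 0.2, 0.1]
grip_width: 26.0
```

Call:
arm_command:
  targets:
    - [0, [0, 0, -1.5], 0]
    - [0, [0, 0, 0], 0]

```text
clock: 29.0
position: [569.0, -145.9, 84.9]
tool_rot: [0.981, -0.194, 0.012, 0.003]
force: [-0.8, -0.6, -2.0]
grip_width: 26.1
```

Call:
arm_command:
  targets:
    - [0, [0, 0, -1], 0]
    - [0, [0, 0, 0], 0]

```text
clock: 29.25
position: [569.0, -145.9, 83.9]
tool_rot: [0.981, -0.194, 0.012, 0.003]
force: [-0.2, -0.1, -0.9]
grip_width: 25.7
```

Call:
arm_command:
  targets:
    - [0, [0, 0, -0.7], 0]
    - [0, [0, 0, 0], 0]

```text
clock: 29.5
position: [569.0, -145.9, 83.1]
tool_rot: [0.981, -0.194, 0.012, 0.003]
force: [-0.2, 1.3, -1.1]
grip_width: 25.8
```

Call:
arm_command:
  targets:
    - [0, [0, 0, -0.5], 0]
    - [0, [0, 0, 0], 0]

```text
clock: 29.75
position: [569.0, -145.9, 82.7]
tool_rot: [0.981, -0.194, 0.012, 0.003]
force: [0.2, -0.1, -0.3]
grip_width: 26.2
```

Call:
arm_command:
  targets:
    - [0, [0, 0, -0.4], 0]
    - [0, [0, 0, 0], 0]

```text
clock: 30.0
position: [569.1, -145.9, 82.6]
tool_rot: [0.981, -0.194, 0.012, 0.003]
force: [-0.1, 0.9, -1.1]
grip_width: 25.8
```

Call:
arm_command:
  targets:
    - [0, [0, 0, -0.4], 0]
    - [0, [0, 0, 0], 0]
    - [1, [0, 0, 0], 0]
    - [1, [0, 0, 0], 0]
    - [1, [0, 0, 0], 0]
    - [1, [0, 0, 0], 0]
    - [1, [0, 0, 0], 0]
    - [1, [0, 0, 0], 0]

```text
clock: 31.0
position: [569.2, -146.0, 82.2]
tool_rot: [0.981, -0.194, 0.012, 0.003]
force: [-0.1, -0.7, 0.7]
grip_width: 81.3
```

```bash
python3 - <<'E'
from h import *
print(get_state()['grip_width'],get_state()['force']);save('w10',get_image('wrist'))
E
```

```text
81.3072530434078 [-0.12591533 -0.67628866  0.70467844]
```

View pics/w10.png

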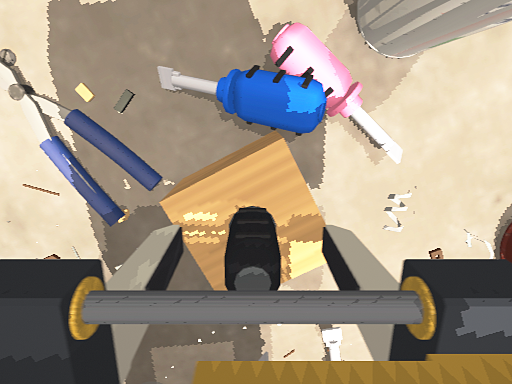

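Driver released, standing in the stand (handle at (252,250), jaws clear both sides). Retract straight up, then away for a check.

Call:
arm_command:
  targets:
    - [1, [0, 0, 5], 0]
    - [1, [0, 0, 15], 0]
    - [1, [0, 0, 25], 0]
    - [1, [0, 0, 30], 0]
    - [1, [0, 0, 30], 0]
    - [1, [0, 0, 25], 0]
    - [1, [0, 0, 10], 0]
    - [1, [-10, 0, 3], 0]
    - [1, [-20, 10, 0], 0]
    - [1, [-30, 10, 0], 0]
    - [1, [-30, 10, 0], 0]
    - [1, [-20, 10, 0], 0]
    - [1, [-8, 0, 0], 0]
    - [1, [0, 0, 0], 0]
    - [1, [0, 0, 0], 0]

```text
clock: 32.92
position: [444.0, -105.0, 230.8]
tool_rot: [0.981, -0.194, 0.011, 0.003]
force: [0.5, -0.3, -0.2]
grip_width: 92.9
```

```bash
python3 - <<'E'
from h import *
s=get_image('scene');t=get_image('top');w=get_image('wrist');print(get_state()['position'])
save('w11',w);save('s11',s);save('t11',t)
E
```

```text
[ 444.02174165 -104.97358257  230.76367424]
```

View pics/w11.png

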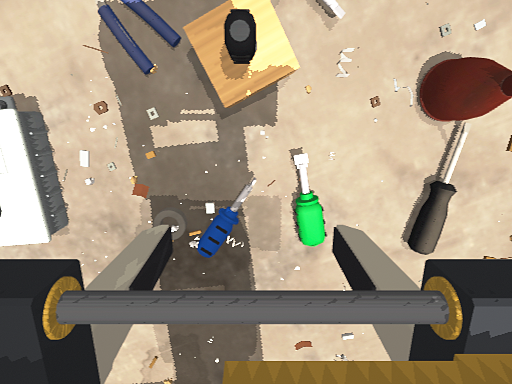

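View pics/s11.png

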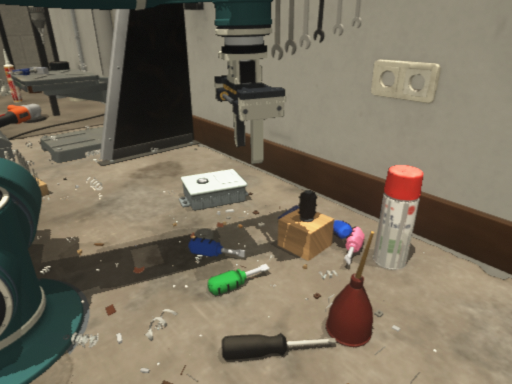

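```bash
python3 - <<'E'
from h import *
from station import close_job
t0=cv2.imread('pics/top0.png');t=cv2.cvtColor(get_image('top'),4)
def b(i): 
    h=cv2.cvtColor(i[110:195,240:292],40);m=cv2.inRange(h,(105,60,40),(130,255,255));return cv2.moments(m,True)
for i in (t0,t):
    M=b(i);print(M['m10']/M['m00'],M['m01']/M['m00'])
print(proj('top',(569,-146,130)))
h=cv2.cvtColor(t,6)[150:220,290:350]<55
n,l,s,c=cv2.connectedComponentsWithStats(h.astype(np.uint8));print(s[1:][s[1:,4]>60],c[1:][s[1:,4]>60])
print(close_job())
E
```

```text
31.276649746192895 55.15736040609137
30.923664122137403 55.06870229007634
[323.64488769 186.1977917 ]
[[ 9 31 12 39 68]] [[14.35294118 48.27941176]]
the job is handed in; nothing more can be done
None
```

The fastener is turned home and nipped up, and the driver is back upright in its stand. I handed the job in at about 33 s of the 72 s allowed.

- **Driving:** I took the black-handled driver from its stand, seated the blade in the slot and turned clockwise about 1.3 rad in one go. The blade stayed under roughly 6–8 N of press, and the head sank about 3.35 mm (given range 2.6–3.4 mm).
- **Stop and snugging:** The head stopped sinking at the stop, with the slot about 0.1 rad from the housing's x axis. I held it there for about half a second. The last four torque readings averaged 0.19 N m; single readings ranged from 0.16 to 0.24 because of sensor noise, so the true value is known only to about ±0.02 N m.
- **Put away:** I lowered the driver until its collar touched the stand at nearly the height it was picked up from (82.2 mm against 82.5 mm), then released it. The last wrist and scene pictures show it upright with the gripper clear.
- **Pliers and bushing:** The pliers were within 0.4 pixel of where they started in the overhead picture. The bushing I checked only by eye, and it looked to be in place.

- **Fallen look-alikes:** The blue, green and pink look-alike drivers toppled by themselves during my first move, before the gripper was near them. One of the blue ones ended up close to the bushing, and I left them where they fell.
- **Failed check:** My last overhead colour check did not pick out the driver's handle, so the upright check rests on the wrist and scene pictures.
- **Tool tilt:** The tool was tilted about 0.02 rad by the end. This did not get in the way of putting the driver back.

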